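Lean the blank sign on the bakery counter

TASK

Take the framed slate sign out of the rack and lean it, right way up, against the middle of the display step's customer-side face, tilted back about 20 degrees from upright. So that its foot cannot slip out over the counter, set the stone block on the counter, square to the step, as a stop against the middle of the sign's foot, on the side away from the step. Leave the other things where they are.

Things in the scene. Friction and masses are not known exactly. Their poses are not given: they have to be found in the camera images.
- sign_mid (a point): Centre of the sign: dark slate panel in a dark wood frame, 160 x 220 tall x 14 mm thick, about 0.35 kg, alike on both faces. x is normal to the faces, y along the width, z up. It stands upright on its foot in one of the rack's two slots. The lowest 15 mm of the frame is a plain metal rail. Ordinary friction all over.
- sign_foot (a point): Centre of the sign's underside (mid-width, mid-thickness), 110 mm below sign_mid along the sign's z; same axes.
- block_mid (a point): Centre of the pale stone stop block, 40 (its x) by 110 (its y) by 45 mm high (its z), 0.5 kg, rubber sole; it lies loose on the counter between the step and the rack. Pick it up or push it.
- riser: Fixed wooden display step, 260 wide (y), 120 deep, 130 mm high. Origin at counter level, mid-foot of its upright flat customer-side face; x points level out of that face (broadly away from the robot); the step fills x -120 to 0 mm. The leaning sign rests on the face's top edge, 130 mm up. A loaf is fixed along the top, 70 to 110 behind the face, rising to 170 mm.
- rack: Fixed low wooden rack, 160 (x) by 180 mm (y), its z up, origin on the counter under its middle. Two slots run along its y at x = -42 and +42 mm, each 18 mm wide, floor 12 mm above the counter, rails up to 48 mm above the counter. One holds the sign, the other the paddle board (which is in which varies).
- paddle: Bystander: wooden serving board with a neck, 120 wide, 14 thick, 163 mm tall over all, standing in the other slot. Origin at the centre of its underside. Must stay in place.
- jar: Bystander: amber glass jar with metal lid, 64 diameter, 110 mm high, origin under its centre. Must stay in place.
- ticket: Bystander: small wooden block with a blank upright card, 30 x 70, 66 mm high, origin under its centre. Must stay in place.

How it is judged:
At the end, for the whole second after the job is handed in: Sign at rest, right way up, foot on the counter, leaning on the step's face tilted 12-28 deg, parallel within 8 deg, centred within 50 mm; block flat on the counter, square within 8 deg, on the foot's far side within 8 mm of it, its middle within 40 mm of the foot's middle (angle between sign_mid's own z axis and vertical between 0.21 and 0.49 rad and height (world z) of sign_foot below 0.012 m and contact force between sign and riser above 0.1 N and angle between the y axis of each of sign_mid, block_mid and the y axis of riser, either way round below 0.15 rad and y of sign_foot in the frame of riser between -0.05 and 0.05 m and x of sign_foot in the frame of riser between 0.02 and 0.1 m and (x of sign_foot in the frame of block_mid between 0.022 and 0.035 m or x of sign_foot in the frame of block_mid between -0.035 and -0.022 m) and y of sign_foot in the frame of block_mid between -0.04 and 0.04 m and x of block_mid in the frame of riser above 0.05 m and angle between block_mid's own z axis and vertical below 0.1 rad and height (world z) of block_mid below 0.03 m and linear speed of each of sign, block below 0.01 m/s and angular speed of sign below 0.05 rad/s); the robot touches nothing.
It fails at once if the serving board is moved more than 30 mm (distance of paddle from where it was at the start of the episode above 0.03 m).
It fails at once if the jar is moved more than 30 mm (distance of jar from where it was at the start of the episode above 0.03 m).
It fails at once if the ticket block is moved more than 30 mm (distance of ticket from where it was at the start of the episode above 0.03 m).
It fails at once if the sign falls over (tilts more than 57 degrees) (angle between sign_mid's own z axis and vertical above 1 rad).
It also fails if it takes over 58 s, if anything falls off the work surface, if the arm or the gripper's body presses on something with over 40 N, if the wrist force passes 120 N, or if a joint passes its speed limit or range.

ROBOT

A 6-joint arm with a two-finger parallel gripper is mounted at the origin on the work surface. World frame = base frame: x ahead of the robot, y to its left, z up, the work surface at z = 0. Lengths are in m, angles in rad, forces in N, time in s.
With the tool pointing down it reaches from about 0.3 to 0.95 m from the base axis. Payload 3.1 kg.
Tool frame: the origin (TCP) lies at the very end of the fingers, on their centre line; the grasp point (between the pads) lies 19 mm behind it; y points along the fingers, z is the direction in which the jaws open and shut, and the axes are right-handed (so a half turn about y gives the same grasp; the last joint's range is limited). The gripper opens to 85 mm and grips with 20 to 120 N. Pads are 22 mm wide; open, the fingers measure 114 mm over their backs; the gripper's body (76 mm by 85 mm) begins 54 mm behind the grasp point. The pads swing forward as they close: fully open they stand 13 mm farther back than shut.
Start: joints at [-1.331, 0.308, 1.634, -0, 1.2, -0.07], TCP at [0.191, -0.595, 0.231] pointing down, gripper open.
Joint ranges: [-3.06, 3.06], [-0.79, 1.96], [0.05, 2.63], [-1.19, 4.34], [0.05, 2.64], [-2.94, 2.94]. Speed limits (rad/s): [2.79, 2.79, 3.14, 3.14, 3.14, 3.14].

INTERFACE

Orientations are given as a unit quaternion [w, x, y, z].
In Python, from rig import r gives the robot as it stands.
- The arm moves only by the tool servo_tool, never from a script. Its argument "steps" is a list of rows, each a list of 6 numbers: the shift along the world's x, y, z in cm, then the turn, a rotation vector about the world's x, y, z in degrees. In form: [[dx, dy, dz, ax, ay, az], ...]. A call has 1 to 20 rows; each row is the pose to reach, as a shift and turn from the pose measured when the call began; what a row does not reach only later rows make up. A row lasts 1/10 s, in which the tool goes at most 50 mm and 8.59 degrees, less where a joint would pass 70% of its speed; a pose out of reach is approached as far as the arm can. A call with a gripper value outside its range is refused whole. "jaw" is the opening, from 0 (shut) to 1 (fully open), set as the call begins (left out, the last holds). The fingers move at their own pace and stop on an object; "squeeze" is the grip in N (left out, the last holds). Time passes only in rows, so rows that repeat a pose let the fingers close. It gives the time, the measured TCP pose, the force and the opening at its end, in the units of the state.
- r.read_state(): the state, without advancing time (a new reading comes with each control period).
- r.camera(name): name is "side" or "top"; returns the picture (480x640x3 uint8, red, green, blue); there is no depth.
- r.camera_info(name): a dict with "fx", "fy", "cx", "cy" (pixels), "cam_to_world" (4x4, takes a point from camera to world coordinates). Camera axes: x right, y down, z forward; pixel columns grow to the right and rows downward; lengths in m; the calibration is good to about 2 mm. A picture is of the moment at which its call begins. camera_info takes no time and is no camera call.
- r.job_done(): hands the job in, once; it reports no verdict.
Trained networks look in the newest picture that a camera, given by its name, has taken for a name from the list of things; names that differ only in an ending like _2 or _b are one class to them, and where a whole thing is asked for, a point or a joint stands for the part that bears it (a point fixed in the world has none). Each returns a list of dicts, best first, with "confidence" (0 to 1); they miss things now and then, are a little off and sometimes report something else, mostly with a low value. They report only what shows in the picture. A call takes as long as a camera call.
- r.regions_of(camera, label): "region" (480x640 bool, what is visible of it) and "box" ([left, top, right, bottom] in pixels, round what is visible of it).
- r.place_of(camera, label): "point" ([column, row] in pixels: a listed point, or the origin of a listed thing).
The state is a dict: "time_s": time; "q": joint angles; "qvel": joint speeds; "joint_torque": joint torques, N m; "eef_pos": TCP position; "orientation": TCP orientation; "wrist_force": force on the tool from outside, world axes, zero at the start; "wrist_torque": the same for the moment, N m; "gripper_width": finger opening in m.
Only numpy, scipy, OpenCV 4.12 (cv2) and the standard library are available. Lean on these libraries where they do the work, as an engineer would, in place of code of your own. Each camera call takes 0.05 s, during which the arm holds its last target.

## Working session

There is one attempt and no reset: what is moved stays moved. The work goes in short steps, Python scripts to look and compute and a tool call to move; the robot and the scene stay as the last step left them, time stands still between calls to the robot, and variables do not carry over. Pictures are saved under pics/ and viewed, and the job is handed in when it is done.

Besides the shell and the picture viewer there is one more tool, called after "Request:" by a JSON object that holds its "op" and its "data". servo_tool: Moves the arm, as the interface text tells. Its arguments: {"type":"object","properties":{"steps":{"type":"array","items":{"type":"array","items":{"type":"number"}}},"jaw":{"type":"number"},"squeeze":{"type":"number"}},"required":["steps"]}

```bash
ls; mkdir -p pics; python3 - <<'E'
from rig import r
import cv2,numpy as np
s=r.read_state(); print({k:np.round(v,3) for k,v in s.items()})
for c in ("side","top"):
    im=r.camera(c); cv2.imwrite(f"pics/{c}0.png",im[:,:,::-1])
    i=r.camera_info(c); print(c,i['fx'],i['fy'],i['cx'],i['cy']); print(np.round(i['cam_to_world'],4))
E
```

```text
pics
{'time_s': np.float64(0.0), 'q': array([-1.331,  0.309,  1.635,  0.   ,  1.2  , -0.07 ]), 'qvel': array([-0.   , -0.001, -0.   , -0.   , -0.   , -0.002]), 'joint_torque': array([-1.0000e-03, -4.1526e+01, -2.7667e+01, -0.0000e+00,  1.0000e-02,
       -0.0000e+00]), 'eef_pos': array([ 0.19 , -0.594,  0.23 ]), 'orientation': array([ 0.109, -0.109,  0.699, -0.698]), 'wrist_force': array([-0.073,  0.2  , -0.664]), 'wrist_torque': array([ 0.015,  0.029, -0.034]), 'gripper_width': np.float64(0.085)}
side 545.3276967034586 545.3276967034586 311.486099258142 233.27521278736867
[[ 0.868   0.3153 -0.3836  0.9926]
 [ 0.4961 -0.5183  0.6966 -0.8036]
 [ 0.0208 -0.795  -0.6063  0.7675]
 [ 0.      0.      0.      1.    ]]
top 493.14942636920733 493.14942636920733 311.78733059767666 232.88374238504878
[[-2.5500e-02 -9.9150e-01  1.2730e-01  4.3440e-01]
 [-9.9970e-01  2.5300e-02 -3.7000e-03 -2.5600e-02]
 [ 5.0000e-04 -1.2740e-01 -9.9190e-01  1.0817e+00]
 [ 0.0000e+00  0.0000e+00  0.0000e+00  1.0000e+00]]
```

View pics/side0.png

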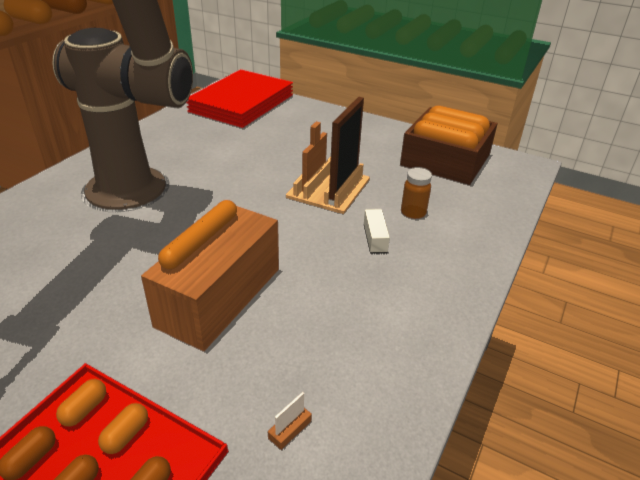

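View pics/top0.png

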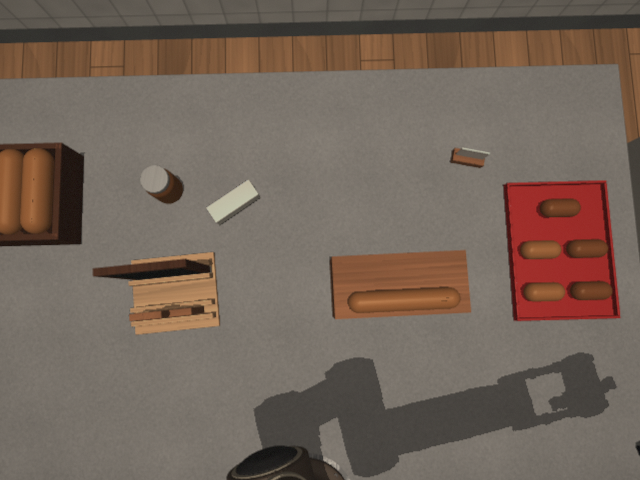

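```bash
cat > h.py <<'E'
import numpy as np, cv2
from rig import r
def unproj(c,uv,z):
    i=r.camera_info(c); T=np.array(i['cam_to_world'])
    d=T[:3,:3]@np.array([(uv[0]-i['cx'])/i['fx'],(uv[1]-i['cy'])/i['fy'],1.])
    o=T[:3,3]; return o+d*(z-o[2])/d[2]
def proj(c,P):
    i=r.camera_info(c); T=np.linalg.inv(np.array(i['cam_to_world']))
    p=T[:3,:3]@np.asarray(P,float)+T[:3,3]
    return np.array([i['fx']*p[0]/p[2]+i['cx'],i['fy']*p[1]/p[2]+i['cy']])
def snap(c,n):
    im=r.camera(c); cv2.imwrite(f"pics/{n}.png",im[:,:,::-1]); return im
def ray(c,uv):
    i=r.camera_info(c); T=np.array(i['cam_to_world'])
    d=T[:3,:3]@np.array([(uv[0]-i['cx'])/i['fx'],(uv[1]-i['cy'])/i['fy'],1.]); return T[:3,3],d/np.linalg.norm(d)
def tri(a,b):
    o1,d1=ray('side',a);o2,d2=ray('top',b)
    A=np.stack([d1,-d2],1); t=np.linalg.lstsq(A,o2-o1,rcond=None)[0]
    p=o1+t[0]*d1;q=o2+t[1]*d2; return (p+q)/2,np.linalg.norm(p-q)
E
python3 - <<'E'
from h import *
Z=dict(sign_mid=.122,sign_foot=.012,block_mid=.0225,riser=0,rack=0,paddle=.012,jar=0,ticket=0)
for n,z in Z.items():
    pp={}
    for c in("side","top"):
        L=r.place_of(c,n)
        for k in L[:2]: print(n,c,np.round(k['point'],1),round(k['confidence'],2),np.round(unproj(c,k['point'],z),4))
        if L: pp[c]=L[0]['point']
    if len(pp)==2: p,e=tri(pp['side'],pp['top']); print('   tri',np.round(p,4),round(e,4))
E
```

```text
sign_mid side [343.6 148.6] 0.95 [0.4814 0.277  0.122 ]
sign_mid top [158.  268.5] 0.88 [0.4955 0.2714 0.122 ]
sign_mid top [466.6 162.3] 0.65 [ 0.692  -0.3422  0.122 ]
   tri [0.4912 0.2661 0.1308] 0.0088
sign_foot side [347.6 191.2] 0.89 [0.5055 0.2658 0.012 ]
sign_foot top [173.3 273.4] 0.82 [0.491  0.2722 0.012 ]
   tri [0.4954 0.2777 0.0012] 0.0089
block_mid side [375.6 230.5] 0.89 [0.6409 0.1374 0.0225]
block_mid top [231.7 201.5] 0.79 [0.6439 0.1435 0.0225]
   tri [0.6419 0.1423 0.0204] 0.0056
riser top [387.7 256.7] 0.64 [ 0.5163 -0.1951  0.    ]
rack side [325.2 190. ] 0.64 [0.4456 0.2574 0.    ]
rack top [174.2 292.2] 0.88 [0.4507 0.2732 0.    ]
   tri [ 0.4455  0.2712 -0.0064] 0.0128
paddle side [310.9 180.2] 0.95 [0.3995 0.2627 0.012 ]
paddle top [174.2 313.1] 0.57 [0.4061 0.2694 0.012 ]
paddle top [168.2 189.2] 0.38 [0.6772 0.2854 0.012 ]
   tri [0.4023 0.2669 0.0114] 0.0091
jar side [414.3 213.3] 0.89 [0.6826 0.2797 0.    ]
jar top [167.4 188.6] 0.82 [0.6814 0.2907 0.    ]
jar top [175.8 292.8] 0.49 [0.4494 0.2697 0.    ]
   tri [ 0.6812  0.2916 -0.0071] 0.004
ticket side [287. 431.] 0.91 [ 0.7284 -0.3867  0.    ]
ticket top [464.6 161.7] 0.94 [ 0.7262 -0.378   0.    ]
   tri [ 0.727  -0.3815 -0.0078] 0.0032
```

```bash
cat > fit.py <<'E'
from h import *
from scipy.optimize import minimize
def boxpts(x,y,yaw,x0,x1,y0,y1,z0,z1):
    c,s=np.cos(yaw),np.sin(yaw)
    return np.array([[x+c*a-s*b,y+s*a+c*b,z] for a in(x0,x1) for b in(y0,y1) for z in(z0,z1)])
def hullmask(c,P,sc=4):
    uv=np.array([proj(c,p) for p in P]); h=cv2.convexHull((uv*sc).astype(np.float32))
    m=np.zeros((480,640),np.uint8)
    cv2.fillConvexPoly(m,np.round(h*64).astype(np.int32)//sc,1,shift=6); return m>0
def fit(regs,dims,x0):
    "regs {cam:mask}"
    # continuous cost: signed-distance of region contour to hull
    cont={c:cv2.findContours(m.astype(np.uint8),cv2.RETR_EXTERNAL,cv2.CHAIN_APPROX_NONE)[0] for c,m in regs.items()}
    cont={c:max(v,key=len)[:,0].astype(np.float32) for c,v in cont.items()}
    def cost(p):
        t=0
        for c,k in cont.items():
            uv=np.array([proj(c,q) for q in boxpts(*p,*dims)]).astype(np.float32)
            h=cv2.convexHull(uv)
            d=np.array([cv2.pointPolygonTest(h,(float(a),float(b)),True) for a,b in k[::2]])-0.5
            t+=np.mean(np.minimum(np.abs(d),4))
            hm=len(h)
            # coverage: hull corners near the region
            for q in h[:,0]: t+=0.05*min(abs(np.min(np.linalg.norm(k-q,axis=1))),6)/hm*4
        return t/len(cont)
    best=None
    for dy in(-.15,0,.15):
        s=np.array(x0)+[0,0,dy]
        sim=np.array([s,s+[.01,0,0],s+[0,.01,0],s+[0,0,.1]])
        m=minimize(cost,s,method='Nelder-Mead',options=dict(initial_simplex=sim,xatol=2e-4,fatol=1e-4,maxiter=250))
        if best is None or m.fun<best.fun: best=m
    return best.x,best.fun
E
python3 - <<'E'
from fit import *
import pickle
R={}
D=dict(block_mid=((-.02,.02,-.055,.055,0,.045),[.642,.142,-.3]),
 sign_mid=((-.007,.007,-.08,.08,.012,.232),[.495,.27,0.05]))
D['riser']=((-.12,0,-.13,.13,0,.13),[.513,-.195,0])
out={}
for n,(d,x0) in D.items():
    regs={}
    for c in('side','top'):
        L=r.regions_of(c,n)
        for k in L[:1]: print(n,c,k['confidence'],k['box'],k['region'].sum()); 
        if L: regs[c]=L[0]['region']
    R[n]=regs
    if regs:
        for cs in ([c for c in regs],)+tuple([c] for c in regs):
            x,f=fit({c:regs[c] for c in cs},d,x0); print(n,cs,np.round(x,4),round(f,2)); 
            if len(cs)==len(regs): out[n]=x
for c in('side','top'):
    im=cv2.imread(f'pics/{c}0.png')
    for n in out:
        P=boxpts(*out[n],*D[n][0]); uv=np.array([proj(c,p) for p in P])
        for a in range(8):
            for b in range(a):
                if bin(a^b).count('1')==1: cv2.line(im,tuple(np.round(uv[a]*16).astype(int)),tuple(np.round(uv[b]*16).astype(int)),(0,255,0),1,cv2.LINE_AA,4)
    im=im[60:360,140:460] if c=='side' else im[140:340,80:500]
    cv2.imwrite(f'pics/{c}_fit0.png',cv2.resize(im,None,fx=1.9,fy=1.9,interpolation=cv2.INTER_CUBIC))
pickle.dump((R,out),open('r0.pkl','wb'))
E
```

```text
block_mid side 0.82 [362.5, 209.5, 389.0, 254.7] 954
block_mid top 0.67 [207.7, 183.6, 259.4, 224.0] 1154Traceback (most recent call last):
  File "<stdin>", line 17, in <module>
  File "fit.py", line 30, in fit
    m=minimize(cost,s,method='Nelder-Mead',options=dict(initial_simplex=sim,xatol=2e-4,fatol=1e-4,maxiter=250))
    res = _minimize_neldermead(fun, x0, args, callback, bounds=bounds,
                               **options)
    fxr = func(xr)
    fx = function(np.copy(x), *(wrapper_args + args))
  File "fit.py", line 18, in cost
    uv=np.array([proj(c,q) for q in boxpts(*p,*dims)]).astype(np.float32)
                 ~~~~^^^^^
  File "h.py", line 8, in proj
    i=r.camera_info(c); T=np.linalg.inv(np.array(i['cam_to_world']))
ValueError: time passes only in moves, steps and waits
```

```bash
sed -i 's/r\.camera_info(c)/CI(c)/' h.py; sed -i '2a import functools\n@functools.lru_cache\ndef CI(c): return r.camera_info(c)' h.py
cat > go.py <<'E'
from fit import *
import pickle
R={}
D=dict(block_mid=((-.02,.02,-.055,.055,0,.045),[.642,.142,-.3]),
 sign_mid=((-.007,.007,-.08,.08,.012,.232),[.495,.27,0.05]))
D['riser']=((-.12,0,-.13,.13,0,.13),[.513,-.195,0])
out={}
for n,(d,x0) in D.items():
    regs={}
    for c in('side','top'):
        L=r.regions_of(c,n)
        for k in L[:1]: print(n,c,k['confidence'],k['box'],k['region'].sum()); 
        if L: regs[c]=L[0]['region']
    R[n]=regs
    if regs:
        for cs in ([c for c in regs],)+tuple([c] for c in regs):
            x,f=fit({c:regs[c] for c in cs},d,x0); print(n,cs,np.round(x,4),round(f,2)); 
            if len(cs)==len(regs): out[n]=x
for c in('side','top'):
    im=cv2.imread(f'pics/{c}0.png')
    for n in out:
        P=boxpts(*out[n],*D[n][0]); uv=np.array([proj(c,p) for p in P])
        for a in range(8):
            for b in range(a):
                if bin(a^b).count('1')==1: cv2.line(im,tuple(np.round(uv[a]*16).astype(int)),tuple(np.round(uv[b]*16).astype(int)),(0,255,0),1,cv2.LINE_AA,4)
    im=im[60:360,140:460] if c=='side' else im[140:340,80:500]
    cv2.imwrite(f'pics/{c}_fit0.png',cv2.resize(im,None,fx=1.9,fy=1.9,interpolation=cv2.INTER_CUBIC))
pickle.dump((R,out),open('r0.pkl','wb'))
E
python3 go.py
```

```text
block_mid side 0.82 [362.5, 209.5, 389.0, 254.7] 954
block_mid top 0.67 [207.7, 183.6, 259.4, 224.0] 1154
block_mid ['side', 'top'] [0.6417 0.1386 0.5695] 0.92
block_mid ['side'] [0.6406 0.1374 0.5933] 0.53
block_mid ['top'] [0.6429 0.1399 0.5783] 0.68
sign_mid side 0.77 [324.7, 94.1, 365.3, 206.6] 2289
sign_mid top 0.55 [90.7, 258.4, 210.0, 280.6] 1613
sign_mid ['side', 'top'] [0.4922 0.2685 0.072 ] 1.05
sign_mid ['side'] [0.4915 0.2687 0.071 ] 1.31
sign_mid ['top'] [0.4927 0.2716 0.0775] 0.6
riser side 0.83 [138.2, 201.7, 278.4, 350.0] 13080
riser top 0.76 [329.7, 250.9, 471.0, 320.4] 8541
riser ['side', 'top'] [ 0.5135 -0.1963  0.0271] 1.27
riser ['side'] [ 0.5119 -0.1964  0.0281] 1.49
riser ['top'] [ 0.5142 -0.1953  0.0273] 0.73
```

View pics/side_fit0.png

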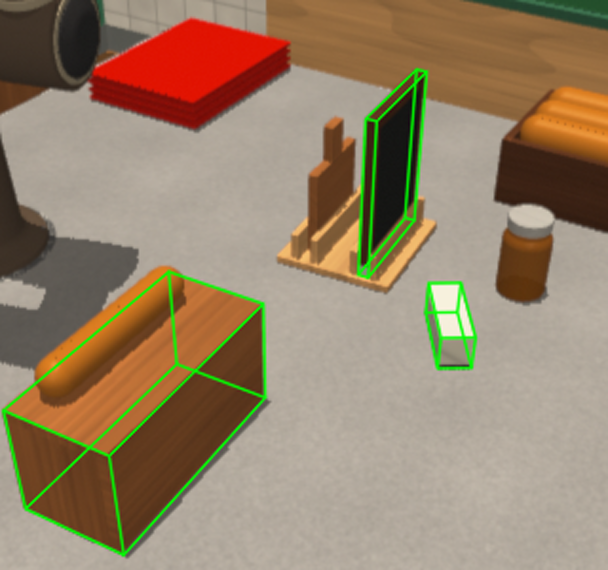

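View pics/top_fit0.png

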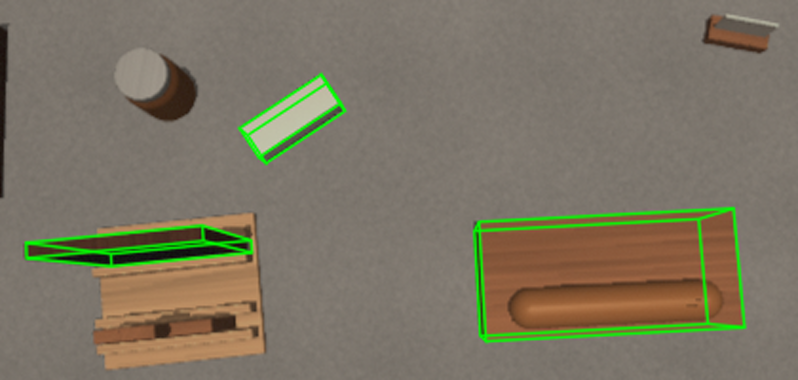

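```bash
python3 - <<'E'
from rig import r
import numpy as np
from scipy.spatial.transform import Rotation as R
q=r.read_state()['orientation']; print(np.round(R.from_quat(np.roll(q,-1)).as_matrix(),3), r.read_state()['time_s'])
E
```

```text
[[-0.952 -0.     0.305]
 [-0.305  0.    -0.952]
 [ 0.    -1.    -0.   ]] 1.3
```

Request:
{"op": "servo_tool", "data": {"steps": [[45.2,73.3,4,0,0,105.2],[45.2,73.3,4,0,0,105.2],[45.2,73.3,4,0,0,105.2],[45.2,73.3,4,0,0,105.2],[45.2,73.3,4,0,0,105.2],[45.2,73.3,4,0,0,105.2],[45.2,73.3,4,0,0,105.2],[45.2,73.3,4,0,0,105.2],[45.2,73.3,4,0,0,105.2],[45.2,73.3,4,0,0,105.2],[45.2,73.3,4,0,0,105.2],[45.2,73.3,4,0,0,105.2],[45.2,73.3,-2,0,0,105.2],[45.2,73.3,-6,0,0,105.2],[45.2,73.3,-10,0,0,105.2],[45.2,73.3,-13,0,0,105.2],[45.2,73.3,-13,0,0,105.2],[45.2,73.3,-13,0,0,105.2],[45.2,73.3,-13,0,0,105.2],[45.2,73.3,-13,0,0,105.2]], "jaw": 1}}

```text
time_s: 3.3
eef_pos: [0.6413, 0.1388, 0.0988]
orientation: [-0.621, 0.623, -0.338, 0.336]
wrist_force: [0.9, -0.4, -0.4]
gripper_width: 0.0854
```

```bash
cat > st.py <<'E'
from h import *
from scipy.spatial.transform import Rotation as R
s=r.read_state(); M=R.from_quat(np.roll(s['orientation'],-1)).as_matrix()
print('t',round(float(s['time_s']),2),'p',np.round(s['eef_pos'],4),'y',np.round(M[:,1],3),'z',np.round(M[:,2],3),'zang',round(np.degrees(np.arctan2(M[1,2],M[0,2])),2),'tilt',round(np.degrees(np.arctan2(M[0,1],-M[2,1])),2),'w',round(float(s['gripper_width']),4),'F',np.round(s['wrist_force'],2),'q',np.round(s['q'],2))
E
python3 st.py; python3 -c "
from h import *
snap('side','s1')"
```

```text
t 3.3 p [0.6413 0.1388 0.0988] y [-0.004 -0.001 -1.   ] z [ 0.838  0.546 -0.004] zang 33.08 tilt -0.25 w 0.0854 F [ 0.89 -0.37 -0.38] q [ 0.15  0.51  1.64 -0.    1.   -0.43]
```

View pics/s1.png

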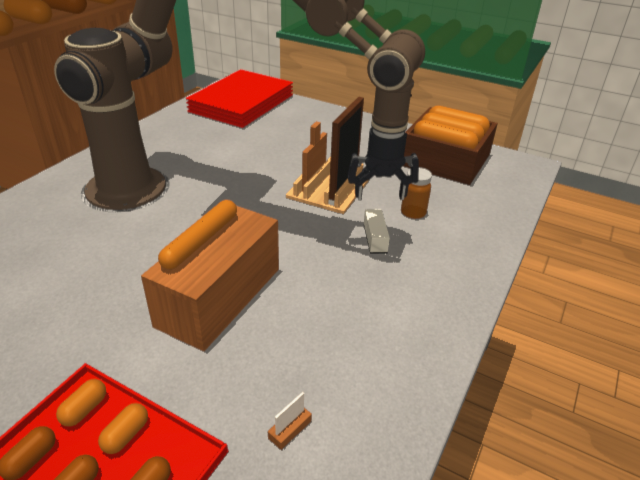

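Request:
{"op": "servo_tool", "data": {"steps": [[0.1,0,-4,0,0,0],[0.1,0,-7.5,0,0,0],[0.1,0,-8.8,0,0,0],[0.1,0,-8.8,0,0,0],[0.1,0,-8.8,0,0,0]]}}

```text
time_s: 3.85
eef_pos: [0.6445, 0.1372, 0.0148]
orientation: [0.621, -0.621, 0.337, -0.338]
wrist_force: [-0.1, 0.5, -0.1]
gripper_width: 0.0853
```

Request:
{"op": "servo_tool", "data": {"steps": [[0,0,0,0,0,0],[0,0,0,0,0,0],[0,0,0,0,0,0],[0,0,0,0,0,0],[0,0,0,0,0,0],[0,0,0,0,0,0],[0,0,0,0,0,0],[0,0,0,0,0,0]], "jaw": 0, "squeeze": 50}}

```text
time_s: 4.65
eef_pos: [0.6441, 0.1364, 0.0165]
orientation: [-0.621, 0.622, -0.337, 0.338]
wrist_force: [-4.1, -2.7, 6.7]
gripper_width: 0.0392
```

Request:
{"op": "servo_tool", "data": {"steps": [[0,0,4,0,0,0],[0,0,8,0,0,0],[0,0,8,0,0,0]]}}

```text
time_s: 4.95
eef_pos: [0.6489, 0.1373, 0.1025]
orientation: [0.623, -0.62, 0.334, -0.341]
wrist_force: [2.4, 0.9, -4.1]
gripper_width: 0.0393
```

```bash
python3 st.py
```

```text
t 4.95 p [0.6489 0.1373 0.1025] y [ 0.012 -0.    -1.   ] z [0.838 0.545 0.01 ] zang 33.03 tilt 0.66 w 0.0393 F [ 2.35  0.87 -4.07] q [ 0.14  0.51  1.63 -0.    0.99 -0.43]
```

Request:
{"op": "servo_tool", "data": {"steps": [[-5.1,-33.4,0,0,0,-31.5],[-5.1,-33.4,0,0,0,-31.5],[-5.1,-33.4,0,0,0,-31.5],[-5.1,-33.4,0,0,0,-31.5],[-5.1,-33.4,0,0,0,-31.5],[-5.1,-33.4,0,0,0,-31.5],[-5.1,-33.4,0,0,0,-31.5],[-5.1,-33.4,0,0,0,-31.5],[-5.1,-33.4,0,0,0,-31.5],[-5.1,-33.4,0,0,0,-31.5]]}}

```text
time_s: 5.95
eef_pos: [0.5964, -0.1953, 0.1006]
orientation: [0.507, -0.506, 0.491, -0.496]
wrist_force: [0.2, -0.0, -5.5]
gripper_width: 0.0391
```

```bash
python3 st.py; python3 -c "
from h import *
snap('side','s2')"
```

```text
t 5.95 p [ 0.5964 -0.1953  0.1006] y [ 0.006 -0.004 -1.   ] z [1.    0.027 0.006] zang 1.55 tilt 0.36 w 0.0391 F [ 0.25 -0.04 -5.51] q [-0.38  0.45  1.72 -0.    0.96 -0.41]
```

View pics/s2.png

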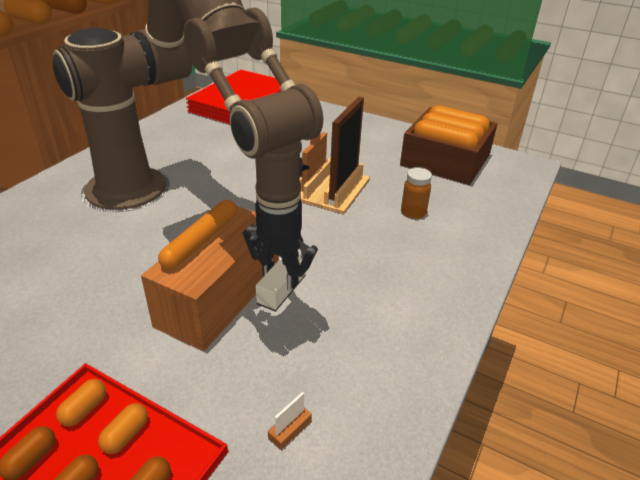

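Request:
{"op": "servo_tool", "data": {"steps": [[0.1,0,-4,0,0,0],[0.1,0,-7,0,0,0],[0.1,0,-7.8,0,0,0],[0.1,0,-8.2,0,0,0],[0.1,0,-8.3,0,0,0],[0.1,0,-8.3,0,0,0],[0.1,0,-8.3,0,0,0]]}}

```text
time_s: 6.7
eef_pos: [0.5996, -0.1956, 0.0199]
orientation: [0.508, -0.506, 0.489, -0.497]
wrist_force: [0.4, -1.1, -5.4]
gripper_width: 0.0392
```

```bash
python3 st.py
```

```text
t 6.7 p [ 0.5996 -0.1956  0.0199] y [ 0.01  -0.006 -1.   ] z [1.    0.028 0.01 ] zang 1.61 tilt 0.6 w 0.0392 F [ 0.41 -1.11 -5.36] q [-0.38  0.57  1.74 -0.    0.82 -0.41]
```

Request:
{"op": "servo_tool", "data": {"steps": [[-0.2,0,-0.2,0,0.6,0],[-0.2,0,-0.4,0,0.6,0],[-0.2,0,-0.6,0,0.6,0],[-0.2,0,-0.6,0,0.6,0]]}}

```text
time_s: 7.1
eef_pos: [0.5986, -0.1962, 0.0165]
orientation: [-0.506, 0.508, -0.491, 0.495]
wrist_force: [-1.9, 0.2, 5.0]
gripper_width: 0.0392
```

```bash
python3 st.py
```

```text
t 7.1 p [ 0.5986 -0.1962  0.0165] y [ 0.001 -0.007 -1.   ] z [1.    0.028 0.001] zang 1.6 tilt 0.06 w 0.0392 F [-1.91  0.22  5.02] q [-0.38  0.58  1.73 -0.01  0.82 -0.41]
```

Request:
{"op": "servo_tool", "data": {"steps": [[0,0,0,0,0,0],[0,0,0,0,0,0],[0,0,0,0,0,0],[0,0,0,0,0,0],[0,0,1,0,0,0],[0,0,5,0,0,0],[0,0,10,0,0,0],[0,0,15,0,0,0],[0,0,20,0,0,0],[0,0,20,0,0,0]], "jaw": 0.7}}

```text
time_s: 8.1
eef_pos: [0.6044, -0.1985, 0.2274]
orientation: [0.508, -0.506, 0.485, -0.501]
wrist_force: [1.1, -0.6, 0.7]
gripper_width: 0.0602
```

```bash
python3 st.py
```

```text
t 8.1 p [ 0.6044 -0.1985  0.2274] y [ 0.019 -0.014 -1.   ] z [0.999 0.028 0.018] zang 1.61 tilt 1.06 w 0.0602 F [ 1.05 -0.61  0.71] q [-0.38  0.32  1.63 -0.01  1.17 -0.41]
```

Request:
{"op": "servo_tool", "data": {"steps": [[-2,4,7,0.8,1,2.6],[-11.2,46.8,9,0.8,1,2.6],[-11.2,46.8,9,0.8,1,2.6],[-11.2,46.8,9,0.8,1,2.6],[-11.2,46.8,9,0.8,1,2.6],[-11.2,46.8,9,0.8,1,2.6],[-11.2,46.8,9,0.8,1,2.6],[-11.2,46.8,9,0.8,1,2.6],[-11.2,46.8,9,0.8,1,2.6],[-11.2,46.8,9,0.8,1,2.6],[-11.2,46.8,9,0.8,1,2.6],[-11.2,46.8,9,0.8,1,2.6],[-11.2,46.8,9,0.8,1,2.6],[-11.2,46.8,9,0.8,1,2.6]], "jaw": 0.7}}

```text
time_s: 9.5
eef_pos: [0.4927, 0.2678, 0.317]
orientation: [0.518, -0.517, 0.482, -0.482]
wrist_force: [0.2, -1.7, -1.0]
gripper_width: 0.0601
```

```bash
python3 st.py; cat > over.py <<'E'
import sys
from fit import *
def draw(im,c,P,col=(0,255,0)):
    uv=np.array([proj(c,p) for p in P])
    for a in range(8):
        for b in range(a):
            if bin(a^b).count('1')==1: cv2.line(im,tuple(np.round(uv[a]*16).astype(int)),tuple(np.round(uv[b]*16).astype(int)),col,1,cv2.LINE_AA,4)
E
python3 -c "
from fit import *
a=snap('side','s3');b=snap('top','t3')
regs={c:r.regions_of(c,'block_mid')[0]['region'] for c in('side','top')}
for cs in (['side','top'],['side'],['top']): print(fit({c:regs[c] for c in cs},(-.02,.02,-.055,.055,0,.045),[.598,-.194,.03]))
cv2.imwrite('pics/st3.png',cv2.resize(np.hstack([a[60:260,240:460],b[160:360,80:300]])[:,:,::-1],None,fx=1.8,fy=1.8))
"
```

```text
t 9.5 p [0.4927 0.2678 0.317 ] y [ 0.001 -0.    -1.   ] z [0.997 0.071 0.001] zang 4.09 tilt 0.04 w 0.0601 F [ 0.21 -1.67 -1.04] q [ 0.42  0.12  1.69 -0.    1.33  0.35]
(array([ 0.60016421, -0.19207026,  0.03206129]), np.float64(0.8282644613520559))
(array([ 0.59911533, -0.19300253,  0.05026186]), np.float64(0.6709965688675665))
(array([ 0.60114632, -0.19135072,  0.03120706]), np.float64(0.5958296095443087))
```

View pics/st3.png

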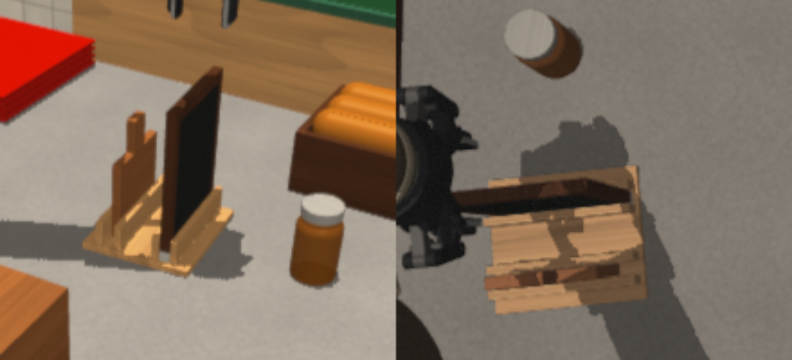

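Request:
{"op": "servo_tool", "data": {"steps": [[0,0.1,-4,0,0,0],[0,0.1,-8,0,0,0],[0,0.1,-11,0,0,0],[0,0.1,-12.7,0,0,0],[0,0.1,-12.7,0,0,0],[0,0.1,-12.7,0,0,0]]}}

```text
time_s: 10.3
eef_pos: [0.4932, 0.2689, 0.1905]
orientation: [0.518, -0.517, 0.482, -0.482]
wrist_force: [0.3, 0.6, 0.5]
gripper_width: 0.0597
```

```bash
python3 st.py;  python3 -c "
from fit import *
a=snap('side','s4')
cv2.imwrite('pics/st4.png',cv2.resize(a[60:260,240:460][:,:,::-1],None,fx=2.5,fy=2.5))
"
```

```text
t 10.3 p [0.4932 0.2689 0.1905] y [ 0.001  0.    -1.   ] z [0.998 0.07  0.001] zang 4.04 tilt 0.07 w 0.0597 F [0.33 0.65 0.51] q [ 0.42  0.23  1.82 -0.    1.09  0.35]
```

View pics/st4.png

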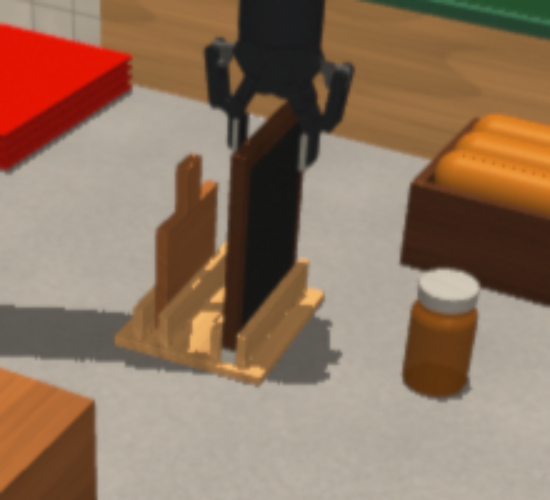

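The fingers straddle the sign's top edge at mid-width. I'll close and lift.

Request:
{"op": "servo_tool", "data": {"steps": [[0,0,0,0,0,0],[0,0,0,0,0,0],[0,0,0,0,0,0],[0,0,0,0,0,0],[0,0,0,0,0,0],[0,0,0,0,0,0],[0,0,0,0,0,0],[0,0,0,0,0,0],[0,0,0,0,0,0]], "jaw": 0, "squeeze": 60}}

```text
time_s: 11.25
eef_pos: [0.4938, 0.2695, 0.1928]
orientation: [0.519, -0.516, 0.482, -0.482]
wrist_force: [-1.9, -2.2, 5.1]
gripper_width: 0.0137
```

```bash
python3 st.py
```

```text
t 11.25 p [0.4938 0.2695 0.1928] y [ 0.003  0.002 -1.   ] z [0.997 0.071 0.003] zang 4.08 tilt 0.17 w 0.0137 F [-1.9  -2.16  5.09] q [0.42 0.23 1.82 0.   1.09 0.35]
```

Request:
{"op": "servo_tool", "data": {"steps": [[0,0,1,0,0,0],[0,0,3,0,0,0],[0,0,6,0,0,0],[0,0,10,0,0,0],[0,0,13,0,0,0],[0,0,13,0,0,0],[0,0,13,0,0,0]]}}

```text
time_s: 11.95
eef_pos: [0.4937, 0.2695, 0.3227]
orientation: [0.519, -0.516, 0.481, -0.482]
wrist_force: [-0.2, -0.1, -3.5]
gripper_width: 0.0135
```

```bash
python3 st.py;  python3 -c "
from fit import *
a=snap('side','s5')
cv2.imwrite('pics/st5.png',cv2.resize(a[0:260,200:460][:,:,::-1],None,fx=2.2,fy=2.2))
"
```

```text
t 11.95 p [0.4937 0.2695 0.3227] y [ 0.003  0.002 -1.   ] z [0.997 0.071 0.004] zang 4.07 tilt 0.2 w 0.0135 F [-0.21 -0.06 -3.54] q [0.42 0.11 1.68 0.   1.34 0.35]
```

View pics/st5.png

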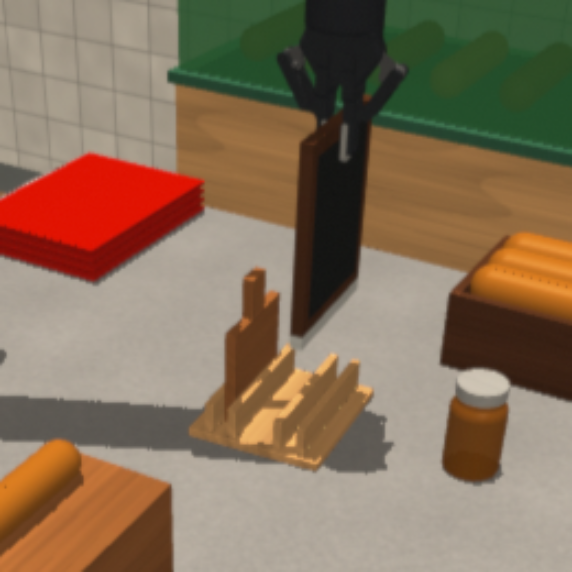

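```bash
python3 - <<'E'
from h import *
from scipy.spatial.transform import Rotation as R
s=r.read_state(); Q=R.from_quat(np.roll(s['orientation'],-1))
yaw=np.radians(1.55); a=np.radians(20)
Rz=R.from_euler('z',yaw).as_matrix()
u=Rz@[-np.sin(a),0,np.cos(a)]; n=Rz@[np.cos(a),0,np.sin(a)]
y=-u; z=n; x=np.cross(y,z)
T=R.from_matrix(np.stack([x,y,z],1))
print(np.round((T*Q.inv()).as_rotvec(degrees=True),2))
print(np.array([.5083,-.1955,.36])-s['eef_pos'])
E
```

```text
[  0.96 -19.96  -2.5 ]
[ 0.01555136 -0.46457815  0.03900503]
```

Request:
{"op": "servo_tool", "data": {"steps": [[0,0,4,0,0,0],[1.6,-4,4,0,-4,-0.5],[1.6,-8,4,0.5,-8,-1],[1.6,-12,4,0.7,-12,-1.5],[1.6,-16,4,1,-16,-2],[1.6,-20,4,1,-20,-2.5],[1.6,-24,4,1,-20,-2.5],[1.6,-28,4,1,-20,-2.5],[1.6,-32,4,1,-20,-2.5],[1.6,-36,4,1,-20,-2.5],[1.6,-40,4,1,-20,-2.5],[1.6,-43,4,1,-20,-2.5],[1.6,-45,4,1,-20,-2.5],[1.6,-46.5,4,1,-20,-2.5],[1.6,-46.5,4,1,-20,-2.5],[1.6,-46.5,4,1,-20,-2.5]]}}

```text
time_s: 13.6
eef_pos: [0.5074, -0.1952, 0.358]
orientation: [0.587, -0.411, 0.403, -0.57]
wrist_force: [0.6, 0.8, -3.2]
gripper_width: 0.0136
```

```bash
python3 st.py;  python3 -c "
from fit import *
a=snap('side','s6');b=snap('top','t6')
cv2.imwrite('pics/st6.png',cv2.resize(np.hstack([a[60:360,120:420],b[120:420,260:560]])[:,:,::-1],None,fx=1.3,fy=1.3))
"
```

```text
t 13.6 p [ 0.5074 -0.1952  0.358 ] y [ 0.338  0.013 -0.941] z [0.941 0.024 0.338] zang 1.44 tilt 19.75 w 0.0136 F [ 0.59  0.84 -3.17] q [-0.56 -0.14  1.9   0.21  1.1  -0.66]
```

View pics/st6.png

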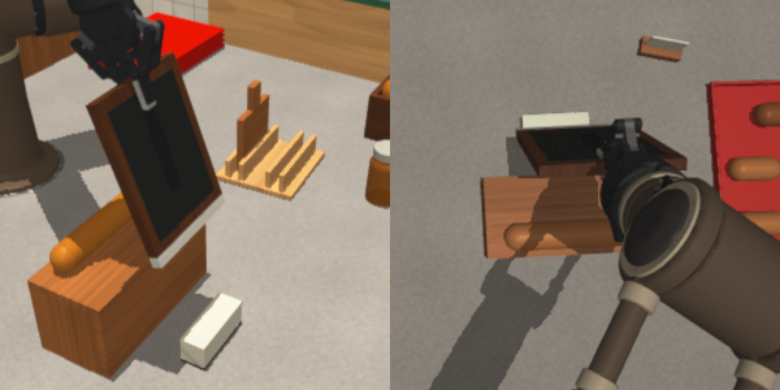

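Request:
{"op": "servo_tool", "data": {"steps": [[0.1,0,-4,0,-0.2,0],[0.1,0,-8,0,-0.2,0],[0.1,0,-11,0,-0.2,0],[0.1,0,-13,0,-0.2,0],[0.1,0,-13.3,0,-0.2,0],[0.1,0,-13.3,0,-0.2,0],[0.1,0,-13.3,0,-0.2,0]]}}

```text
time_s: 14.4
eef_pos: [0.5104, -0.195, 0.2283]
orientation: [0.588, -0.41, 0.399, -0.572]
wrist_force: [0.9, 0.3, -2.3]
gripper_width: 0.0131
```

```bash
python3 st.py; cat > ov.py <<'E'
import sys
from over import *
from scipy.spatial.transform import Rotation as R
def signbox(): 
    s=r.read_state(); M=R.from_quat(np.roll(s['orientation'],-1)).as_matrix()
    n=M[:,2];u=-M[:,1];w=np.cross(u,n); f=s['eef_pos']-.1808*u
    return [f+a*n+b*w+c*u for a in(-.007,.007) for b in(-.08,.08) for c in(0,.22)],f
P,f=signbox(); print('foot',np.round(f,4), 'lowest',min(p[2] for p in P))
ims=[]
for c in('side','top'):
    im=snap(c,c+sys.argv[1])[:,:,::-1].copy()
    draw(im,c,P); draw(im,c,boxpts(.6002,-.1921,.0321,-.02,.02,-.055,.055,0,.045),(255,255,0)); draw(im,c,boxpts(.5135,-.1963,.0271,-.12,0,-.13,.13,0,.13),(0,0,255))
    ims.append(cv2.resize(im[110:360,130:390] if c=='side' else im[200:340,310:490],(520,500) if c=='side' else (640,498)))
cv2.imwrite(f'pics/ovs{sys.argv[1]}.png',ims[0]);cv2.imwrite(f'pics/ovt{sys.argv[1]}.png',ims[1])
E
python3 ov.py 7
```

```text
t 14.4 p [ 0.5104 -0.195   0.2283] y [ 0.346  0.011 -0.938] z [0.938 0.027 0.346] zang 1.62 tilt 20.25 w 0.0131 F [ 0.92  0.27 -2.27] q [-0.56 -0.02  2.06  0.27  0.82 -0.74]
foot [ 0.5729 -0.1931  0.0587] lowest 0.05617259801402247
```

View pics/ovs7.png

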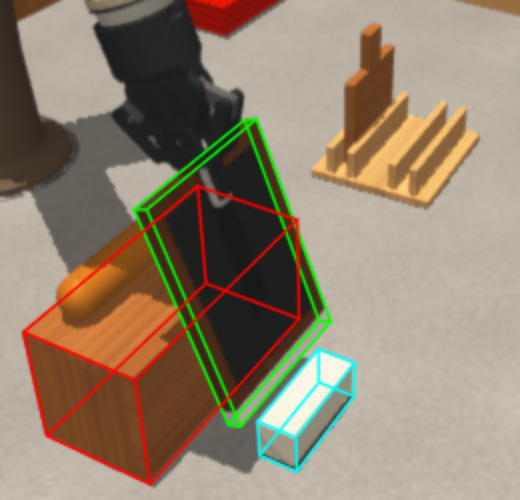

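View pics/ovt7.png

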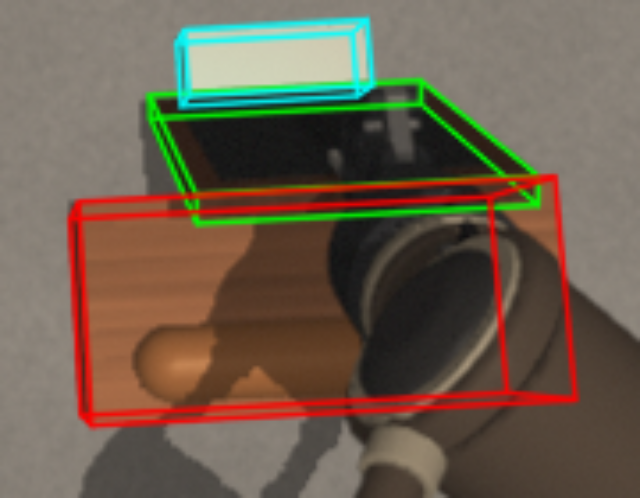

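Request:
{"op": "servo_tool", "data": {"steps": [[-0.4,0,0,0,0,0],[-0.5,0,-1.5,0,0,0],[-0.5,0,-3,0,0,0],[-0.5,0,-4.5,0,0,0],[-0.5,0,-4.8,0,0,0],[-0.5,0,-4.8,0,0,0]]}}

```text
time_s: 15.1
eef_pos: [0.5052, -0.1953, 0.1806]
orientation: [0.588, -0.41, 0.399, -0.572]
wrist_force: [0.5, 1.4, -2.8]
gripper_width: 0.0133
```

```bash
python3 st.py; python3 ov.py 8
```

```text
t 15.1 p [ 0.5052 -0.1953  0.1806] y [ 0.346  0.01  -0.938] z [0.938 0.026 0.346] zang 1.6 tilt 20.25 w 0.0133 F [ 0.47  1.43 -2.76] q [-0.56  0.04  2.11  0.3   0.72 -0.79]
foot [ 0.5678 -0.1934  0.011 ] lowest 0.008538228002168477
```

View pics/ovs8.png

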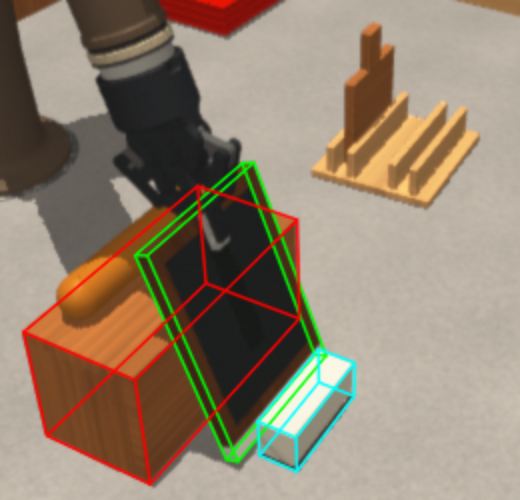

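Request:
{"op": "servo_tool", "data": {"steps": [[0.3,0,-0.3,0,0,0],[0.3,0,-0.6,0,0,0],[0.3,0,-0.8,0,0,0],[0.3,0,-1.0,0,0,0],[0.3,0,-1.0,0,0,0]]}}

```text
time_s: 15.7
eef_pos: [0.5096, -0.1959, 0.1723]
orientation: [0.589, -0.409, 0.397, -0.573]
wrist_force: [-0.7, 0.8, -0.5]
gripper_width: 0.0131
```

```bash
python3 st.py; python3 ov.py 9
```

```text
t 15.7 p [ 0.5096 -0.1959  0.1723] y [ 0.349  0.009 -0.937] z [0.937 0.027 0.349] zang 1.63 tilt 20.43 w 0.0131 F [-0.69  0.8  -0.53] q [-0.56  0.06  2.11  0.31  0.7  -0.8 ]
foot [ 0.5727 -0.1944  0.0029] lowest 0.0003622842564119976
```

View pics/ovs9.png

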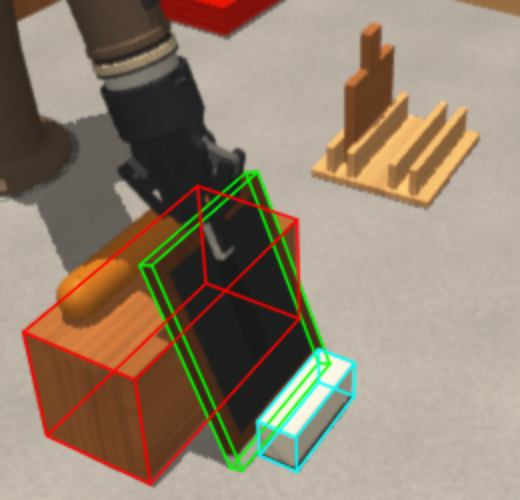

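View pics/ovt9.png

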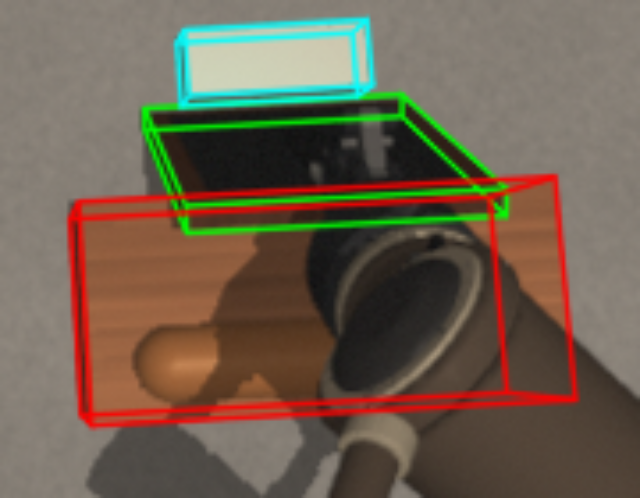

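Request:
{"op": "servo_tool", "data": {"steps": [[-0.2,0,-0.1,0,-0.8,0],[-0.4,0,-0.2,0,-1.4,0],[-0.5,0,-0.25,0,-1.8,0],[-0.5,0,-0.25,0,-1.8,0],[-0.5,0,-0.25,0,-1.8,0]]}}

```text
time_s: 16.3
eef_pos: [0.5045, -0.196, 0.1703]
orientation: [0.595, -0.4, 0.388, -0.579]
wrist_force: [-3.4, 2.6, 5.8]
gripper_width: 0.0135
```

```bash
python3 st.py; python3 ov.py 10
```

```text
t 16.3 p [ 0.5045 -0.196   0.1703] y [ 0.379  0.009 -0.925] z [0.925 0.026 0.379] zang 1.63 tilt 22.27 w 0.0135 F [-3.41  2.58  5.8 ] q [-0.58  0.04  2.14  0.35  0.67 -0.85]
foot [ 0.573  -0.1944  0.0029] lowest 0.00013860763180037578
```

Request:
{"op": "servo_tool", "data": {"steps": [[0,0,0,0,0,0],[0,0,0,0,0,0],[0,0,0,0,0,0],[0,0,0,0,0,0],[0,0,0,0,0,0],[0,0,0,0,0,0]], "jaw": 0.35}}

```text
time_s: 17.0
eef_pos: [0.5046, -0.196, 0.1702]
orientation: [0.595, -0.4, 0.388, -0.579]
wrist_force: [-0.2, 0.6, -0.5]
gripper_width: 0.0301
```

```bash
python3 st.py; python3 ov.py 11
```

```text
t 17.0 p [ 0.5046 -0.196   0.1702] y [ 0.379  0.009 -0.925] z [0.925 0.027 0.379] zang 1.64 tilt 22.26 w 0.0301 F [-0.24  0.59 -0.53] q [-0.58  0.04  2.14  0.35  0.67 -0.85]
foot [ 0.5731 -0.1944  0.0029] lowest 7.70830369716415e-05
```

View pics/ovs11.png

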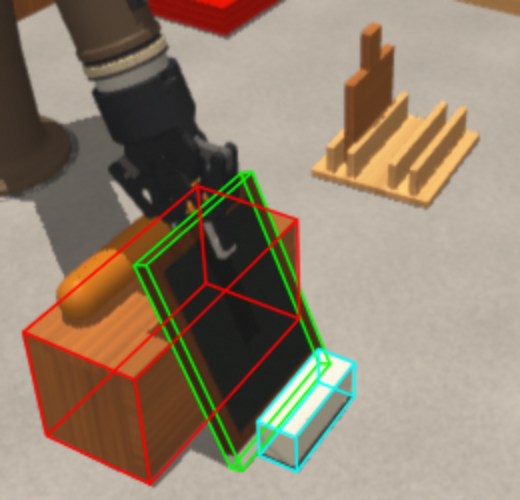

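Released and stable. Retract along the tool axis (-0.38, 0, 0.92).

Request:
{"op": "servo_tool", "data": {"steps": [[-0.38,0,0.92,0,0,0],[-1.1,0,2.8,0,0,0],[-2.3,0,5.5,0,0,0],[-3.8,0,9.2,0,0,0],[-5,0,12.5,0,0,0],[-7,-4,15,0,0,0],[-10,-9,15,0,0,0],[-13,-14,15,0,0,0],[-16,-19,15,0,0,0],[-16,-22,15,0,0,0],[-16,-22,15,0,0,0],[-16,-22,15,0,0,0]]}}

```text
time_s: 18.3
eef_pos: [0.3438, -0.417, 0.3204]
orientation: [0.594, -0.399, 0.389, -0.58]
wrist_force: [-0.2, 0.1, -0.1]
gripper_width: 0.0298
```

```bash
python3 st.py; cat > fin.py <<'E'
from over import *
from scipy.optimize import minimize
ims={c:snap(c,c+'_fin') for c in('side','top')}
for n in('block_mid','sign_mid','sign_foot','jar','ticket','paddle'):
    pp={c:r.place_of(c,n) for c in ims}
    if all(pp.values()):
        p,e=tri(pp['side'][0]['point'],pp['top'][0]['point']); print(n,np.round(p,4),round(e,4))
yaw=.0271;o=np.array([.5135,-.1963]);Rr=np.array([[np.cos(yaw),np.sin(yaw)],[-np.sin(yaw),np.cos(yaw)]])
regs={c:r.regions_of(c,'block_mid')[0]['region'] for c in ims}
for cs in(['side','top'],['side'],['top']):
    b,f=fit({c:regs[c] for c in cs},(-.02,.02,-.055,.055,0,.045),[.598,-.194,.03]); print('block',np.round(b,4),'riser',np.round(Rr@(b[:2]-o),4),np.round(f,2))
    if len(cs)==2: B=b
regs={c:r.regions_of(c,'sign_mid')[0]['region'] for c in ims}
def sb(p):
    x,y,yw,t=p; n=np.array([np.cos(t)*np.cos(yw),np.cos(t)*np.sin(yw),np.sin(t)]);w=np.array([-np.sin(yw),np.cos(yw),0]);u=np.cross(n,w)
    f=np.array([x,y,.007*np.sin(t)]); return np.array([f+a*n+k*w+c*u for a in(-.007,.007) for k in(-.08,.08) for c in(0,.22)])
cont={c:max(cv2.findContours(m.astype(np.uint8),cv2.RETR_EXTERNAL,cv2.CHAIN_APPROX_NONE)[0],key=len)[:,0].astype(np.float32) for c,m in regs.items()}
def cost(p,cs):
    t=0
    for c in cs:
        h=cv2.convexHull(np.array([proj(c,q) for q in sb(p)]).astype(np.float32))
        t+=np.mean([min(abs(cv2.pointPolygonTest(h,(float(a),float(b)),True)-.5),4) for a,b in cont[c]])
    return t/len(cs)
s=np.array([.573,-.194,.028,.385])
for cs in(['side','top'],['side'],['top']):
    m=minimize(cost,s,args=(cs,),method='Nelder-Mead',options=dict(initial_simplex=np.array([s,s+[.006,0,0,0],s+[0,.006,0,0],s+[0,0,.05,0],s+[0,0,0,.05]]),maxiter=300))
    print('sign',np.round(m.x,4),'tilt',np.degrees(m.x[3]).round(1),'riser',np.round(Rr@(m.x[:2]-o),4),round(m.fun,2))
    if len(cs)==2: S=m.x
c,s_=np.cos(B[2]),np.sin(B[2]); d=S[:2]-B[:2]; print('foot in block',c*d[0]+s_*d[1],-s_*d[0]+c*d[1])
out=[]
for cm in ims:
    im=ims[cm][:,:,::-1].copy(); raw=im.copy()
    draw(im,cm,sb(S)); draw(im,cm,boxpts(*B,-.02,.02,-.055,.055,0,.045),(255,255,0))
    cv2.imwrite(f'pics/fin_{cm}.png',np.hstack([cv2.resize(q[150:350,150:350] if cm=='side' else q[190:340,310:490],(400,400)) for q in(raw,im)]))
E
python3 fin.py
```

```text
t 18.3 p [ 0.3438 -0.417   0.3204] y [ 0.379  0.008 -0.925] z [0.925 0.024 0.379] zang 1.48 tilt 22.25 w 0.0298 F [-0.16  0.1  -0.09] q [-1.17 -0.05  1.9   0.39  1.17 -1.33]
block_mid [ 0.5943 -0.1868  0.0185] 0.0007
sign_mid [ 0.5297 -0.1923  0.1029] 0.0062
sign_foot [ 0.5688 -0.1867 -0.0093] 0.0048
jar [ 0.6817  0.2925 -0.0083] 0.0004
ticket [ 0.7325 -0.3843 -0.0037] 0.002
paddle [0.4061 0.2668 0.0117] 0.0033
block [ 0.6    -0.1921  0.0306] riser [0.0865 0.0019] 0.98
block [ 0.599  -0.1931  0.0489] riser [0.0856 0.0008] 0.76
block [ 0.6013 -0.191   0.0251] riser [0.0879 0.003 ] 0.68
sign [ 0.5743 -0.194   0.0234  0.3945] tilt 22.6 riser [0.0609 0.0007] 0.85
sign [ 0.5719 -0.1931  0.0242  0.391 ] tilt 22.4 riser [0.0585 0.0016] 0.94
sign [ 0.575  -0.191   0.03    0.3949] tilt 22.6 riser [0.0616 0.0037] 0.34
foot in block -0.02566725765894296 -0.0011129631481469958
```

View pics/fin_side.png

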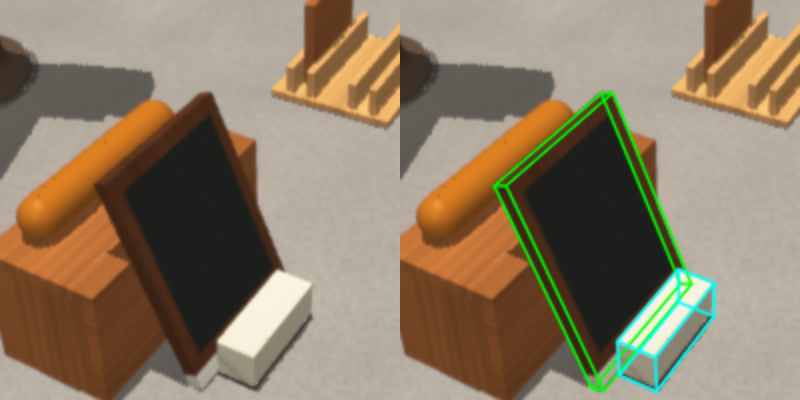

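View pics/fin_top.png

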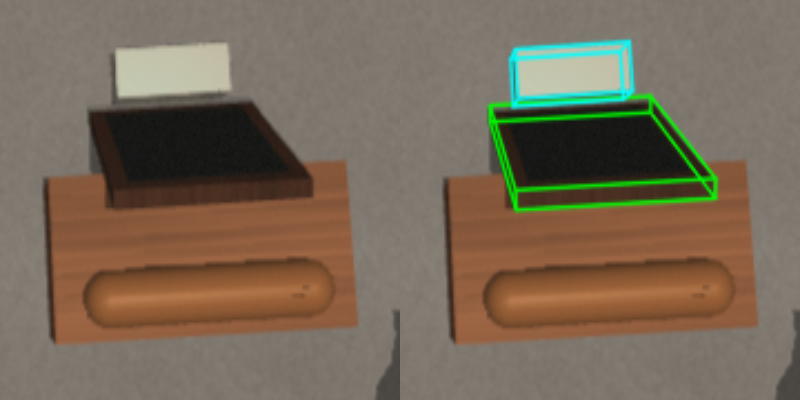

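```bash
python3 -c "
from rig import r
print(r.job_done())"
```

```text
the job is handed in; nothing more can be done
None
```

The sign is leaning against the middle of the step and the stone block is in place as a stop at its foot. I handed the job in at about 19 s of the 58 s, with the arm clear of everything; no verdict came back.

I set the block down first, square in front of the step. Then I took the sign from the rack and lowered it at about 20° between the step and the block. Before letting go, I tipped it back onto the step's top edge.

My last camera checks, using outlines fitted in both views, against the limits:

| Check | Measured | Limit |
|---|---|---|
| Sign tilt | about 22.5° | 12–28° |
| Foot distance from the step face | about 60 mm | 20–100 mm |
| Foot off-centre on the step | about 1 mm | 50 mm |
| Sign out of parallel with the step | less than 1° | 8° |
| Block out of square | about 0.2° (1.2° from the side view alone) | 8° |
| Foot from the block's middle, across the block | 25.7 mm | 22–35 mm |
| Foot from the block's middle, along the block | about 1 mm | 40 mm |

- **Disagreements:** The two cameras differ by about 2–3 mm. The 25.7 mm figure also comes out slightly closer than contact should allow (about 26.5 mm), so the foot is at or very near touching the block. The network's point for the sign's foot came out about 9 mm below the counter, so I relied on the outline fits instead.
- **Bystanders:** The serving board, jar and ticket block read within about 6 mm of where they started, which is about what the networks' point readings are good to. The arm did not go near the jar or ticket block.
- **Not measured directly:** I could not measure the contact force between sign and step. The sign stayed put, leaning on the edge, after I released it.

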